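Stack the chair-back parts on the rack with stickers between the layers

TASK

Stack the chair-back parts on the rack for drying: first the two straight slats, centred lengthwise across both bearers, one on each side of its middle with a gap about one slat wide between them; then the two stickers, centred across both slats, one directly above each bearer. Swing up the clamp bar of the marking jig, then take the arched crest rail from beneath it and lay it flat on the stickers, in the middle of the rack and along the slats.

Things in the scene. Friction and masses are not known exactly. Their poses are not given: they have to be found in the camera images.
- slat_a_center (a point): straight chair-back slat of dark wood, one of two alike (either may go on either side): flat bar 250 long (x) x 45 wide (y) x 18 thick (z), 0.15 kg, plus a thinner tenon 25 long at each end (300 overall). Lies flat on the bench, roughly along world x. This point is its centre, 9 mm above its underside; grip it across the 45 mm width at its middle.
- slat_b_center (a point): straight chair-back slat of dark wood, one of two alike (either may go on either side): flat bar 250 long (x) x 45 wide (y) x 18 thick (z), 0.15 kg, plus a thinner tenon 25 long at each end (300 overall). Lies flat on the bench, roughly along world x. This point is its centre, 9 mm above its underside; grip it across the 45 mm width at its middle.
- sticker_a_center (a point): sticker, a plain spacer stick of square section, one of two alike (either may go over either bearer): 180 long (x) x 18 x 18 mm, 0.04 kg. Lies on the bench, within 0.3 rad of world x. This point is its centre, 9 mm above its underside.
- sticker_b_center (a point): sticker, a plain spacer stick of square section, one of two alike (either may go over either bearer): 180 long (x) x 18 x 18 mm, 0.04 kg. Lies on the bench, within 0.3 rad of world x. This point is its centre, 9 mm above its underside.
- crest_center (a point): arched crest rail, dark, 300 long (x) with tenons, 18 thick, 65 wide (y) at the middle (edges parallel there: grip), one edge straight. Point: mid-length, -width and -height. In the jig its underside is 26 mm up, edges free 14 mm above the base board; bar crosses it at x = +80. End stop at +x, a low fence beside its +x half, along the straight edge, -y: draw it 100 mm along -x to clear the bar.
- rack: stacking rack fixed to the bench: two brown wooden bearers, each 30 wide (x) x 190 long (y) x 35 mm high, centred at x = -90 and +90, on a spine 240 x 40 x 12 high along x. Origin: its middle, at bench level; x roughly world x, z up. Centres in the finished stack: slats y = +45, -45, z 44; stickers x = +90, -90, z 62; crest rail x = y = 0, z 80. Rack and jig swap sides at random.
- clamp (a joint): angle of the jig's clamp bar, rad: 0 = down, flat on the crest rail; grows as its free end is lifted, to the stop at 0.9, where it stands 165 mm high and still leans over the rail. Swung up means past 0.6. The hinge is stiff: the bar stays where it is left; lifting it at the end takes about 3 N.
- clamp_handle (a point): grip point near the free end of the clamp bar (brown wood, 24 wide in x, 20 high, 135 long), mid-section, 120 mm from the hinge axis, 15 short of the end, 54 above the bench when down, nothing beside it or close below. Pinch it from above across its 24 mm width and carry it in an arc about the hinge; it may pivot in the pads. x: along the hinge axis and crest rail; y: from hinge to free end.
- clamp_hinge (a point): point on the clamp bar's hinge axis, mid-width, 54 mm above the bench. x is the hinge axis (roughly world x, along the crest rail); lifting turns the bar about +x, its y towards up. The fixed steel cheeks and hinge block around it reach 64 mm high.
Mind the look-alikes: they are no part of the job. What is shaped like the part that bears sticker_b_center but red is not meant. Leave any black or white look-alike of the part that bears sticker_a_center alone.

How it is judged:
By the outcome, as a careful person would: the job done as asked, in the order asked, and still so for the second after the job is handed in, with the robot touching nothing.
It also fails if it takes over 134 s, if anything falls off the work surface, if the arm or the gripper's body presses on something with over 40 N, if the wrist force passes 120 N, or if a joint passes its speed limit or range.

ROBOT

A 7-joint arm with a two-finger parallel gripper is mounted at the origin on the work surface. World frame = base frame: x ahead of the robot, y to its left, z up, the work surface at z = 0. Lengths are in m, angles in rad, forces in N, time in s.
With the tool pointing down it reaches from about 0.4 to 0.85 m from the base axis. Payload 10.4 kg.
Tool frame: the origin (TCP) lies at the very end of the fingers, on their centre line; the grasp point (between the pads) lies manip.hold_point_z behind it (manip.hold_point_z is the distance from the TCP to the grasp point, in m); z points along the fingers, y is the direction in which the jaws open and shut (so a half turn about z gives the same grasp; the last joint's range is limited). The gripper opens to 85 mm and grips with 20 to 120 N. Pads are 22 mm wide; open, the fingers measure 114 mm over their backs; the gripper's body (76 mm by 85 mm) begins 54 mm behind the grasp point. The pads swing forward as they close: fully open they stand 13 mm farther back than shut.
Start: joints at [-1.2, 0.332, -0.065, 1.46, 0.022, 1.35, -0.088], TCP at [0.24, 0.577, 0.231] pointing down, gripper open.
Joint ranges: [-2.6, 2.6], [-0.5, 2.12], [-1.47, 1.34], [0.16, 2.42], [-1.27, 4.41], [0.06, 2.06], [-2.6, 2.6]. Speed limits (rad/s): [2.22, 2.22, 2.79, 2.79, 3.14, 3.14, 3.14].

INTERFACE

Orientations are given as a unit quaternion [x, y, z, w].
In Python, from workcell import manip gives the robot as it stands.
- The arm moves only by the tool jog_arm, never from a script. Its arguments are lists of equal length, an entry for each row: "translation": the shift along the world's x, y, z in mm, a list of three; "turn": the turn about the world's z in degrees. In form: {"translation": [[x, y, z], ...], "turn": [turn, ...]}. A call has 1 to 12 rows; each row is the pose to reach, as a shift and turn from the pose measured when the call began; what a row does not reach only later rows make up. A row lasts 1/12 s, in which the tool goes at most 41.7 mm and 7.16 degrees, less where a joint would pass 70% of its speed; a pose out of reach is approached as far as the arm can. A call with a gripper value outside its range is refused whole. "grip" is the finger opening in mm, from 0 to 85.4, set as the call begins (left out, the last holds). The fingers move at their own pace and stop on an object; "grip_force" is the grip in N (left out, the last holds). Time passes only in rows, so rows that repeat a pose let the fingers close. It gives the time, the measured TCP pose, the force and the opening at its end, in the units of the state.
- manip.get_obs(): the state, without advancing time (a new reading comes with each control period).
- manip.camera(name): name is "side" or "top"; returns a dict with "frame" (420x560x3 uint8, red, green, blue), "mtx" (3x3 intrinsics, pixels), "pose" (4x4, takes a point from camera to world coordinates). Camera axes: x right, y down, z forward; pixel columns grow to the right and rows downward; lengths in m; the calibration is good to about 2 mm. A picture is of the moment at which its call begins. There is no depth.
- manip.hand_in(): hands the job in, once; it reports no verdict.
Trained networks look in a picture, given as the dict that the camera call returned (one of the last four; its "shot" number tells which), for a name from the list of things; names that differ only in an ending like _2 or _b are one class to them, and where a whole thing is asked for, a point or a joint stands for the part that bears it (a point fixed in the world has none). Each returns a list of dicts, best first, with "confidence" (0 to 1); they miss things now and then, are a little off and sometimes report something else, mostly with a low value. They report only what shows in the picture. A call takes as long as a camera call. They do not tell look-alikes from the thing itself.
- manip.outline_of(picture, label): "mask" (420x560 bool, what is visible of it) and "extent" ([left, top, right, bottom] in pixels, round what is visible of it).
- manip.pinpoint(picture, label): "at" ([column, row] in pixels: a listed point, or the origin of a listed thing).
The state is a dict: "clock": time; "joint_pos": joint angles; "joint_velocities": joint speeds; "tau": joint torques, N m; "position": TCP position; "ee_rot": TCP orientation; "ft_force": force on the tool from outside, world axes, zero at the start; "torque": the same for the moment, N m; "grip_width": opening from 0.0 (shut) to 1.0 (fully open).
Only numpy, scipy, OpenCV 4.12 (cv2) and the standard library are available. Lean on these libraries where they do the work, as an engineer would, in place of code of your own. Each camera call takes 0.05 s, during which the arm holds its last target. There are 200 camera calls.

## Working session

There is one attempt and no reset: what is moved stays moved. The work goes in short steps, Python scripts to look and compute and a tool call to move; the robot and the scene stay as the last step left them, time stands still between calls to the robot, and variables do not carry over. Pictures are saved under pics/ and viewed, about 12 in all and at most 16, crops included, and the job is handed in when it is done.

Besides the shell and the picture viewer there is one more tool, called after "Request:" in YAML: its name, and indented under it one key for each argument. jog_arm: Moves the arm, as the interface text tells. Its arguments: {"type":"object","properties":{"translation":{"type":"array"},"turn":{"type":"array"},"grip":{"type":"number"},"grip_force":{"type":"number"}},"required":["translation","turn"]}

```bash
mkdir -p pics
cat > h.py <<'E'
import numpy as np, cv2
from workcell import manip
def ray(p,uv):
    d=np.linalg.inv(p["mtx"])@np.array([uv[0],uv[1],1.0]); P=np.array(p["pose"]); return P[:3,3],P[:3,:3]@d
def onz(p,uv,z):
    o,d=ray(p,uv); return o+d*(z-o[2])/d[2]
def proj(p,X):
    P=np.linalg.inv(np.array(p["pose"])); c=P[:3,:3]@np.array(X)+P[:3,3]; q=p["mtx"]@c; return q[:2]/q[2]
def save(p,name,crop=None,s=1):
    f=p["frame"][:,:,::-1]
    if crop: l,t,r,b=crop; f=f[t:b,l:r]
    cv2.imwrite("pics/"+name,cv2.resize(f,None,fx=s,fy=s,interpolation=cv2.INTER_CUBIC))
def axis(p,mask,z):
    c=max(cv2.findContours(mask.astype(np.uint8),0,2)[0],key=cv2.contourArea)[:,0]
    w=np.array([onz(p,u,z)[:2]*1000 for u in c],np.float32); (cx,cy),(a,b),t=cv2.minAreaRect(w)
    if a<b: t+=90; a,b=b,a
    t=(t+90)%180-90
    return np.round([cx,cy,a,b,t],1)
E
python3 - <<'E'
from h import *
o=manip.get_obs(); print({k:np.round(v,3) for k,v in o.items()}, manip.hold_point_z)
Z=dict(slat_a_center=.018,sticker_a_center=.018,crest_center=.044,rack=.035,clamp=.064)
ZP=dict(slat_a_center=.009,sticker_a_center=.009,crest_center=.035,rack=0,clamp_handle=.054,clamp_hinge=.054)
for n in("top","side"):
    p=manip.camera(n); save(p,n+"0.png"); print(n,np.round(p["pose"][:3,3],3))
    for k in Z:
        for r in manip.outline_of(p,k): print(k,round(r["confidence"],2),r["extent"],axis(p,r["mask"],Z[k]) if n=="top" else "")
    for k in ZP:
        for r in manip.pinpoint(p,k): print("P",k,round(r["confidence"],2),np.round(r["at"],1),np.round(onz(p,r["at"],ZP[k])*1000))
E
```

```text
{'clock': np.float64(0.0), 'joint_pos': array([-1.2  ,  0.333, -0.065,  1.461,  0.022,  1.35 , -0.088]), 'joint_velocities': array([-0.001, -0.001, -0.   ,  0.002, -0.001, -0.   ,  0.002]), 'tau': array([-1.0000e-03, -6.2544e+01,  4.8000e-02, -3.9161e+01,  1.6000e-02,
        1.0000e-02, -0.0000e+00]), 'position': array([0.24 , 0.577, 0.23 ]), 'ee_rot': array([ 0.196,  0.981, -0.001, -0.   ]), 'ft_force': array([-0.322,  0.007, -0.247]), 'torque': array([-0.005, -0.004,  0.015]), 'grip_width': np.float64(0.998)} 0.0187
top [ 0.166 -0.089  1.754]
slat_a_center 0.55 [235.9, 135.1, 253.7, 221.1] [556.9  47.  300.3  50.3  -3.2]
sticker_a_center 0.65 [397.8, 191.9, 451.3, 199.9] [ 496.1 -584.8  177.    20.8   88.3]
sticker_a_center 0.63 [293.5, 151.8, 307.2, 194.2] [ 581.5 -147.4  171.4   18.3  -10. ]
sticker_a_center 0.59 [391.0, 246.1, 434.2, 273.4] [ 271.7 -531.   175.8   22.9   61.2]
crest_center 0.69 [349.9, 153.8, 368.2, 243.5] [ 4.437e+02 -3.509e+02  2.183e+02  6.540e+01  3.000e-01]
crest_center 0.48 [338.3, 168.1, 373.8, 180.6] [ 566.1 -343.8  138.    26.5  -87.5]
rack 0.82 [133.5
[... 892 characters left out ...]
[227.2, 157.0, 287.9, 190.5] 
clamp 0.87 [336.0, 237.1, 368.1, 273.6] 
P slat_a_center 0.74 [294.5 201. ] [557.  77.   9.]
P slat_a_center 0.51 [280.3 194.2] [527. 144.   9.]
P slat_a_center 0.29 [257.6 174.1] [501. 341.   9.]
P sticker_a_center 0.97 [380.5 332.8] [ 502. -587.    9.]
P sticker_a_center 0.97 [283.2 340.5] [ 273. -525.    9.]
P sticker_a_center 0.75 [329.2 229.4] [ 592. -140.    9.]
P crest_center 0.97 [332.6 268.7] [ 490. -356.   35.]
P rack 0.82 [255.4 176.6] [490. 339.   0.]
P rack 0.32 [330.  267.1] [ 509. -309.    0.]
P clamp_handle 0.67 [343.3 244.2] [ 561. -285.   54.]
P clamp_hinge 0.75 [365.5 267.8] [ 565. -405.   54.]
P clamp_hinge 0.73 [294.1 204.4] [515. -16.  54.]
```

Run:
```python
import cv2
a=cv2.imread("pics/top0.png")[110:320,90:490]; b=cv2.imread("pics/side0.png")[120:400,180:460]
cv2.imwrite("pics/t0.png",cv2.resize(a,None,fx=2,fy=2,interpolation=2)); cv2.imwrite("pics/s0.png",cv2.resize(b,None,fx=2,fy=2,interpolation=2))
```

```text
(no output)
```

View pics/t0.png

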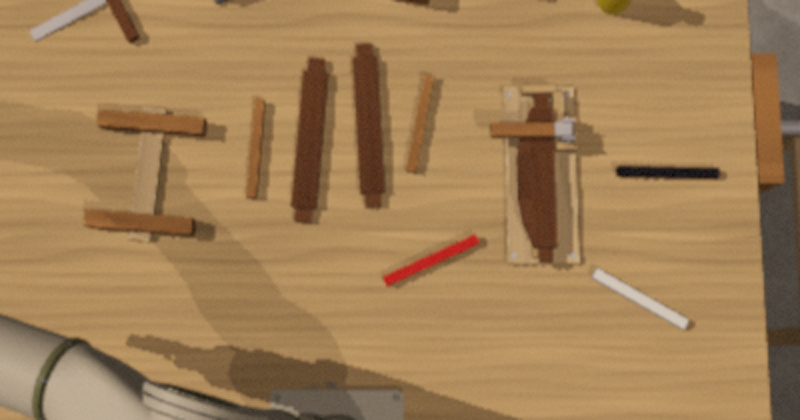

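View pics/s0.png

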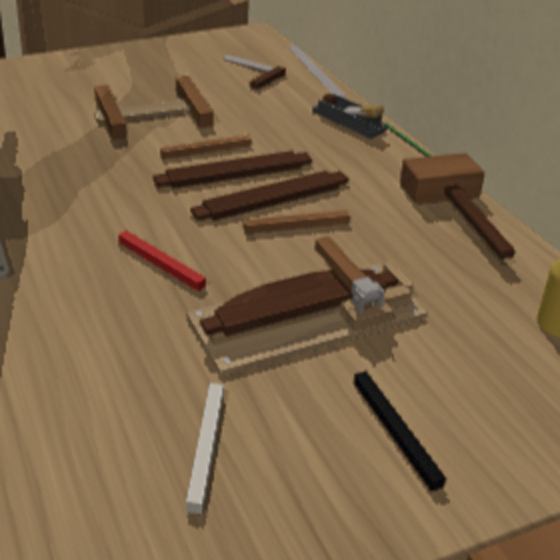

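```bash
cat >> h.py <<'E'
def blobs(p,lo,hi,roi,z,amin=60):
    m=np.zeros(p["frame"].shape[:2],np.uint8); l,t,r,b=roi
    h=cv2.cvtColor(p["frame"],cv2.COLOR_RGB2HSV); m[t:b,l:r]=cv2.inRange(h,np.array(lo),np.array(hi))[t:b,l:r]
    n,L,st,c=cv2.connectedComponentsWithStats(m)
    for i in range(1,n):
        if st[i,4]>=amin:
            ys,xs=np.nonzero(L==i); w=np.array([onz(p,(x,y),z)[:2]*1000 for x,y in zip(xs,ys)])
            e,v=np.linalg.eigh(np.cov(w.T)); d=v[:,1]; print(st[i].tolist(),"centroid",w.mean(0).round(1),"L,W",np.sqrt(12*e[::-1]).round(),"ang",round((np.degrees(np.arctan2(d[1],d[0]))+90)%180-90,1))
E
python3 - <<'E'
from h import *
p=manip.camera("top"); h=cv2.cvtColor(p["frame"],cv2.COLOR_RGB2HSV)
for n,(u,v) in dict(slat1=(245,180),slat2=(275,175),st1=(218,184),st2=(301,172),bear=(165,171),bench=(200,150),shadow=(190,250),bench2=(320,200),crest=(358,210),slatshadow=(256,185)).items(): print(n,h[v,u])
print("slats");blobs(p,(0,0,0),(20,255,110),(230,125,290,225),.009)
print("stickers");blobs(p,(0,140,90),(20,255,190),(205,140,232,225),.009,30);blobs(p,(0,140,90),(20,255,190),(288,140,312,210),.009,30)
print("bear");blobs(p,(0,140,60),(20,255,190),(128,155,200,235),.0175)
print("crest");blobs(p,(0,0,0),(20,255,100),(335,150,385,245),.035,20)
print("bar");blobs(p,(0,140,100),(20,255,190),(330,165,385,185),.054,20)
E
```

```text
slat1 [ 12 178  86]
slat2 [ 10 154  91]
st1 [ 15 166 144]
st2 [ 15 168 138]
bear [ 15 161 144]
bench [ 17 122 175]
shadow [ 17 125 163]
bench2 [ 17 119 186]
crest [ 10 166  92]
slatshadow [ 17 119 175]
slats
[267, 132, 16, 82, 945] centroid [581.1 -58.3] L,W [284.  43.] ang 3.3
[236, 139, 19, 83, 980] centroid [553.6  47.2] L,W [285.  44.] ang -4.3
stickers
[213, 159, 10, 51, 295] centroid [540.  145.4] L,W [180.  21.] ang -3.8
[293, 147, 14, 49, 271] centroid [ 587.5 -148.9] L,W [182.  20.] ang -10.9
bear
[138, 165, 56, 14, 526] centroid [584.7 331.3] L,W [196.  35.] ang 85.2
[132, 214, 58, 15, 528] centroid [405.  344.4] L,W [200.  33.] ang 84.9
crest
[354, 157, 13, 14, 118] centroid [ 603.  -362.5] L,W [51. 36.] ang -7.3
[345, 178, 23, 63, 930] centroid [ 460.2 -352.4] L,W [205.  59.] ang 3.9
bar
[335, 170, 32, 10, 225] centroid [ 563.9 -323.4] L,W [112.  26.] ang -88.5
```

Request:
jog_arm:
  translation:
    - [30, -50, 0]
    - [60, -100, 0]
    - [80, -135, -10]
    - [100, -170, -20]
    - [120, -205, -30]
    - [140, -240, -40]
    - [160, -275, -50]
    - [180, -305, -60]
    - [200, -340, -70]
    - [220, -375, -80]
    - [240, -405, -90]
    - [255, -430, -100]
  turn: [2, 4, 6, 8, 10, 12, 14, 16, 18, 18, 18, 18]
  grip: 70
  grip_force: 40

```text
clock: 2.25
position: [0.4897, 0.1554, 0.1351]
ee_rot: [0.04, 0.999, 0.0, 0.001]
ft_force: [0.5, 1.2, -0.1]
grip_width: 0.817
```

Request:
jog_arm:
  translation:
    - [22, -36, -15]
    - [44, -72, -30]
    - [65, -108, -45]
    - [65, -108, -50]
    - [65, -108, -60]
    - [65, -108, -75]
    - [65, -108, -90]
    - [65, -108, -105]
    - [65, -108, -115]
    - [65, -108, -115]
    - [65, -108, -115]
    - [65, -108, -115]
  turn: [0, 0, 0, 0, 0, 0, 0, 0, 0, 0, 0, 0]

```text
clock: 3.25
position: [0.5552, 0.0478, 0.021]
ee_rot: [0.04, 0.999, 0.001, 0.001]
ft_force: [-0.4, -0.1, 0.3]
grip_width: 0.817
```

Run:
```python
from h import *
print(np.round(manip.get_obs()["position"],4))
p=manip.camera("side"); save(p,"s1.png",(200,120,380,260),4)
```

```text
[0.5552 0.0478 0.021 ]
```

View pics/s1.png

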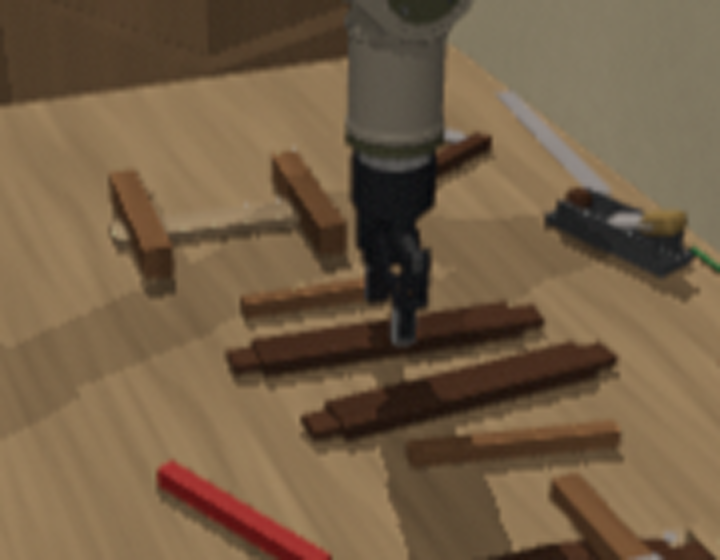

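Request:
jog_arm:
  translation:
    - [0, 0, -10]
    - [0, 0, -18]
    - [0, 0, -18]
    - [0, 0, -18]
  turn: [0, 0, 0, 0]

```text
clock: 3.63
position: [0.5548, 0.0476, 0.0024]
ee_rot: [0.04, 0.999, 0.0, 0.001]
ft_force: [-0.4, -0.1, -0.5]
grip_width: 0.827
```

Request:
jog_arm:
  translation:
    - [0, 0, 0]
    - [0, 0, 0]
    - [0, 0, 0]
    - [0, 0, 0]
    - [0, 0, 0]
    - [0, 0, 0]
    - [0, 0, 0]
    - [0, 0, 15]
    - [0, 0, 35]
    - [0, 0, 60]
    - [0, 0, 80]
    - [0, 0, 90]
  turn: [0, 0, 0, 0, 0, 0, 0, 0, 0, 0, 0, 0]
  grip: 30

```text
clock: 4.63
position: [0.5556, 0.0475, 0.0945]
ee_rot: [0.04, 0.999, 0.001, 0.002]
ft_force: [0.6, -0.4, -1.2]
grip_width: 0.514
```

Request:
jog_arm:
  translation:
    - [-3, 15, 10]
    - [-9, 50, 20]
    - [-15, 85, 20]
    - [-21, 120, 20]
    - [-27, 155, 20]
    - [-33, 190, 20]
    - [-39, 225, 20]
    - [-45, 260, 20]
    - [-51, 295, 20]
    - [-55, 320, 20]
    - [-57, 335, 15]
    - [-57, 335, 10]
  turn: [0, 0, 0, 0, 0, 0, 0, 0, 0, 0, 0, 0]

```text
clock: 5.63
position: [0.4965, 0.3863, 0.1031]
ee_rot: [0.037, 0.999, 0.001, 0.001]
ft_force: [-0.8, 0.5, -2.4]
grip_width: 0.512
```

Run:
```python
from h import *
print(np.round(manip.get_obs()["position"],4))
p=manip.camera("top"); save(p,"t2.png",(90,130,250,250),4)
for n,z in(("slat_a_center",.1),):
    for r in manip.outline_of(p,n): print(r["confidence"],axis(p,r["mask"],z))
blobs(p,(0,0,0),(20,255,110),(100,130,180,240),.1)
print("bear");blobs(p,(0,140,60),(20,255,190),(128,155,200,235),.0175)
```

```text
[0.4965 0.3863 0.1031]
[111, 142, 69, 98, 1699] centroid [506.2 343.7] L,W [327. 134.] ang 29.1
bear
[138, 155, 56, 28, 702] centroid [591.2 348.4] L,W [206.  67.] ang 79.9
[167, 216, 23, 13, 192] centroid [401.6 280. ] L,W [70. 35.] ang 80.4
```

View pics/t2.png

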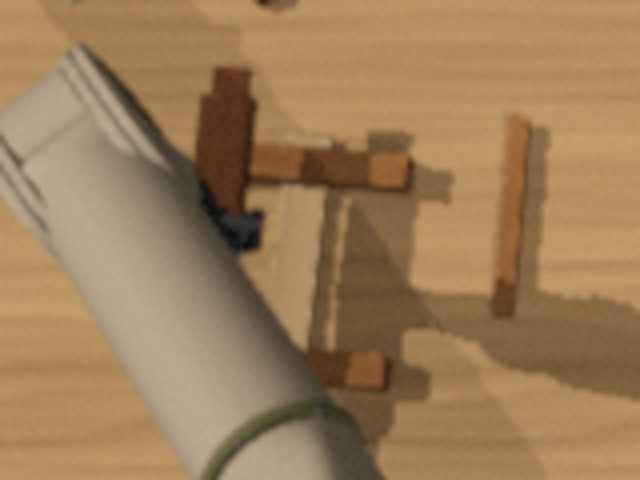

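Request:
jog_arm:
  translation:
    - [1, -2, -10]
    - [2, -3.5, -25]
    - [2, -3.5, -40]
    - [2, -3.5, -50]
    - [2, -3.5, -58]
    - [2, -3.5, -62]
    - [2, -3.5, -65]
    - [2, -3.5, -65]
    - [2, -3.5, -65]
  turn: [0, 0, 0, 0, 0, 0, 0, 0, 0]

```text
clock: 6.48
position: [0.5006, 0.3777, 0.038]
ee_rot: [0.04, 0.999, -0.0, 0.001]
ft_force: [1.2, -0.6, -1.3]
grip_width: 0.515
```

Request:
jog_arm:
  translation:
    - [0, 0, 0]
    - [0, 0, 0]
    - [0, 0, 0]
    - [0, 0, 0]
    - [0, 0, 0]
    - [0, 0, 10]
    - [0, 0, 30]
    - [0, 0, 60]
    - [0, -20, 80]
    - [0, -60, 80]
    - [10, -100, 80]
    - [20, -140, 80]
  turn: [0, 0, 0, 0, 0, 0, 0, 0, 2, 4, 6, 8]
  grip: 68

```text
clock: 7.48
position: [0.5206, 0.2368, 0.1194]
ee_rot: [-0.032, 0.999, 0.0, 0.002]
ft_force: [1.2, -0.1, -0.9]
grip_width: 0.794
```

Request:
jog_arm:
  translation:
    - [8, -40, 0]
    - [16, -80, 0]
    - [24, -120, 0]
    - [32, -160, 0]
    - [40, -200, 0]
    - [48, -240, 0]
    - [56, -275, -10]
    - [60, -295, -30]
    - [60, -295, -55]
    - [60, -295, -80]
    - [60, -295, -90]
    - [60, -295, -90]
  turn: [0, 0, 0, 0, 0, 0, 0, 0, 0, 0, 0, 0]

```text
clock: 8.48
position: [0.5791, -0.0579, 0.0276]
ee_rot: [-0.032, 0.999, 0.0, 0.0]
ft_force: [-0.7, 0.4, 0.1]
grip_width: 0.798
```

Run:
```python
from h import *
print(np.round(manip.get_obs()["position"],4))
p=manip.camera("top"); save(p,"t3.png",(90,130,330,250),3)
print("slat+");blobs(p,(0,0,0),(20,255,110),(100,130,180,240),.044)
print("bear");blobs(p,(0,140,60),(20,255,190),(128,155,200,235),.0175)
```

```text
[ 0.5791 -0.0579  0.0276]
slat+
[140, 152, 40, 83, 1332] centroid [510.2 362. ] L,W [285.  88.] ang -9.7
bear
[132, 155, 62, 80, 1797] centroid [498.4 356.9] L,W [295. 171.] ang -3.8
```

View pics/t3.png

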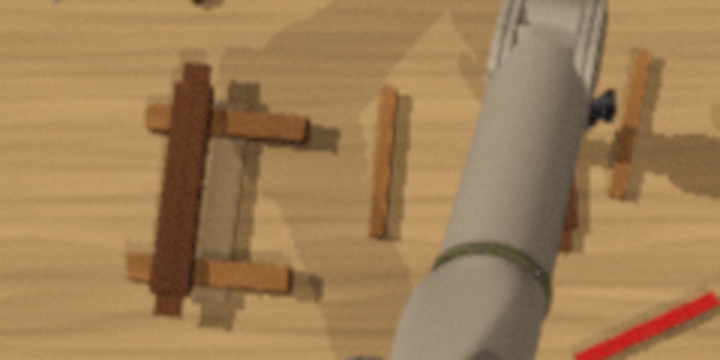

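Run:
```python
from h import *
p=manip.camera("top")
for r in manip.outline_of(p,"slat_a_center"): print(round(r["confidence"],2),r["extent"],axis(p,r["mask"],.044),np.mean([onz(p,(x,y),.044)[:2]*1000 for y,x in np.argwhere(r["mask"])],axis=0))
h=cv2.cvtColor(p["frame"],cv2.COLOR_RGB2HSV)
for v in (165,170,190,215,222):
    print(v,[ (u,*h[v,u][:].tolist()) for u in range(136,168,2)])
```

```text
0.7 [141.8, 145.9, 164.5, 231.9] [505.  373.9 307.5  54.8  -4.1] [504.56133335 374.28510083]
165 [(136, 17, 116, 192), (138, 17, 123, 180), (140, 16, 154, 152), (142, 14, 157, 145), (144, 15, 151, 149), (146, 14, 146, 138), (148, 11, 161, 103), (150, 10, 160, 99), (152, 12, 173, 100), (154, 11, 165, 94), (156, 12, 174, 97), (158, 10, 156, 90), (160, 15, 161, 76), (162, 16, 119, 109), (164, 16, 124, 107), (166, 16, 119, 111)]
170 [(136, 18, 123, 185), (138, 15, 141, 168), (140, 14, 162, 157), (142, 14, 162, 157), (144, 14, 161, 154), (146, 14, 172, 132), (148, 11, 166, 97), (150, 11, 160, 102), (152, 11, 170, 96), (154, 12, 178, 93), (156, 11, 173, 99), (158, 11, 153, 80), (160, 14, 212, 66), (162, 12, 162, 99), (164, 13, 152, 99), (166, 14, 169, 130)]
190 [(136, 17, 119, 189), (138, 17, 116, 189), (140, 17, 116, 191), (142, 17, 119, 185), (144, 14, 150, 124), (146, 11, 166, 95), (148, 13, 175, 96), (150, 10, 154, 96), (152, 12, 182, 91), (154, 11, 158, 97), (156, 11, 166, 83), (158, 16, 129, 138), (160, 17, 117, 131), (162, 17, 116, 132), (164, 17, 115, 135), (166, 16, 113, 142)]
215 [(136, 14, 155, 145), (138, 14, 155, 145), (140, 14, 144, 133), (142, 11, 166, 95), (144, 10, 161, 92), (146, 11, 156, 93), (148, 12, 170, 87), (150, 10, 155, 92), (152, 11, 172, 92), (154, 13, 144, 76), (156, 17, 101, 114), (158, 17, 111, 106), (160, 16, 125, 110), (162, 16, 118, 110), (164, 14, 116, 114), (166, 16, 116, 101)]
222 [(136, 14, 172, 147), (138, 14, 164, 160), (140, 13, 175, 111), (142, 11, 169, 92), (144, 11, 178, 86), (146, 12, 187, 83), (148, 12, 177, 85), (150, 11, 156, 90), (152, 10, 162, 82), (154, 14, 180, 75), (156, 13, 154, 103), (158, 13, 157, 104), (160, 14, 163, 147), (162, 14, 154, 152), (164, 14, 165, 150), (166, 14, 155, 153)]
```

Request:
jog_arm:
  translation:
    - [1, 0, -10]
    - [2, 0, -20]
    - [2, 0, -25]
    - [2, 0, -25]
    - [2, 0, -25]
  turn: [0, 0, 0, 0, 0]

```text
clock: 9.05
position: [0.5833, -0.058, 0.0056]
ee_rot: [-0.032, 0.999, 0.0, 0.003]
ft_force: [0.5, -0.6, -0.0]
grip_width: 0.794
```

Request:
jog_arm:
  translation:
    - [-1, 0, -3]
    - [-1, 0, -3]
    - [-1, 0, -3]
    - [-1, 0, -3]
    - [-1, 0, -3]
    - [-1, 0, -3]
    - [-1, 0, -3]
    - [-1, 0, 10]
    - [-1, 0, 35]
    - [-1, 0, 65]
    - [-1, 0, 90]
    - [-1, 0, 90]
  turn: [0, 0, 0, 0, 0, 0, 0, 0, 0, 0, 0, 0]
  grip: 30

```text
clock: 10.05
position: [0.5854, -0.0585, 0.1019]
ee_rot: [-0.032, 0.999, 0.0, 0.007]
ft_force: [1.8, 0.4, -1.4]
grip_width: 0.519
```

Request:
jog_arm:
  translation:
    - [-5, 20, 10]
    - [-14, 54, 10]
    - [-23, 88, 10]
    - [-32, 122, 10]
    - [-42, 156, 10]
    - [-52, 190, 10]
    - [-62, 226, 10]
    - [-72, 262, 10]
    - [-80, 298, 10]
    - [-88, 328, 10]
    - [-94, 351, 5]
    - [-94, 351, 0]
  turn: [-1, -2, -3, -4, -5, -6, -7, -8, -8, -8, -8, -8]

```text
clock: 11.05
position: [0.4888, 0.2989, 0.1023]
ee_rot: [0.035, 0.999, 0.001, 0.007]
ft_force: [-0.9, 0.4, -2.2]
grip_width: 0.513
```

Request:
jog_arm:
  translation:
    - [0, 0, 0]
    - [0, 0, 0]
    - [0, 0, -2]
  turn: [0, 0, 0]

```text
clock: 11.3
position: [0.4894, 0.2983, 0.1009]
ee_rot: [0.035, 0.999, 0.001, 0.007]
ft_force: [0.3, -1.2, -1.9]
grip_width: 0.509
```

Request:
jog_arm:
  translation:
    - [1, -2, -10]
    - [1, -5, -25]
    - [1, -5, -40]
    - [1, -5, -50]
    - [1, -5, -56]
    - [1, -5, -60]
    - [1, -5, -63]
    - [1, -5, -63]
    - [1, -5, -63]
  turn: [0, 0, 0, 0, 0, 0, 0, 0, 0]

```text
clock: 12.05
position: [0.4908, 0.2935, 0.0384]
ee_rot: [0.035, 0.999, 0.002, 0.007]
ft_force: [1.2, -1.0, -1.7]
grip_width: 0.518
```

Request:
jog_arm:
  translation:
    - [0, 0, 0]
    - [0, 0, 0]
    - [0, 0, 0]
    - [0, 0, 0]
    - [0, 0, 0]
    - [0, 0, 10]
    - [0, 0, 30]
    - [0, 0, 60]
    - [0, -30, 80]
    - [10, -70, 80]
    - [20, -110, 80]
    - [30, -140, 80]
  turn: [0, 0, 0, 0, 0, 0, 0, 0, 0, 0, 0, 0]
  grip: 66

```text
clock: 13.05
position: [0.5214, 0.1503, 0.1199]
ee_rot: [0.036, 0.999, 0.002, 0.008]
ft_force: [0.0, -0.1, -0.5]
grip_width: 0.77
```

Request:
jog_arm:
  translation:
    - [20, -30, 20]
    - [20, -60, 30]
    - [20, -60, 30]
    - [20, -60, 30]
  turn: [0, 0, 0, 0]

```text
clock: 13.38
position: [0.5422, 0.0881, 0.1515]
ee_rot: [0.038, 0.999, 0.002, 0.009]
ft_force: [0.7, 0.5, 0.0]
grip_width: 0.776
```

Run:
```python
from h import *
print(np.round(manip.get_obs()["position"],4))
p=manip.camera("top"); save(p,"t4.png",(110,135,230,240),6)
for r in manip.outline_of(p,"slat_a_center"): print(round(r["confidence"],2),r["extent"],axis(p,r["mask"],.044),np.mean([onz(p,(x,y),.044)[:2]*1000 for y,x in np.argwhere(r["mask"])],axis=0))
# subpixel slat edges, top face z=.053: hue/val dark test
f=cv2.cvtColor(p["frame"],cv2.COLOR_RGB2HSV); 
blobs(p,(0,140,0),(13,255,112),(110,135,210,240),.044)
def X(a,l): # model: box corners of rack bearers for overlay
    t=np.radians(-4.6); return [494.9/1000+np.cos(t)*a-np.sin(t)*l,337.9/1000+np.sin(t)*a+np.cos(t)*l]
im=cv2.imread("pics/t4.png")
for s in(-1,1):
    def dr(c,w,l,z,col):
        q=[(proj(p,X(c[0]+i*w/2,c[1]+j*l/2)+[z])-[110,135]+.5)*6 for i,j in((-1,-1),(1,-1),(1,1),(-1,1))]
        cv2.polylines(im,[np.int32(q)],True,col,1)
    dr((s*.09,0),.03,.19,.035,(0,255,0)); dr((0,s*.045),.25,.045,.053,(255,255,0)); dr((0,s*.045),.3,.03,.053,(255,0,255))
cv2.imwrite("pics/t4.png",im)
```

```text
[0.5422 0.0881 0.1515]
0.64 [139.3, 145.9, 160.6, 231.6] [504.5 372.4 300.8  52.2  -5. ] [502.35482471 373.51251524]
0.23 [346.4, 155.6, 369.1, 239.3] [ 4.437e+02 -3.510e+02  2.183e+02  6.550e+01  2.000e-01] [ 472.63215241 -354.00899917]
[140, 152, 26, 83, 1015] centroid [500.8 374.5] L,W [284.  46.] ang -4.7
[165, 154, 24, 84, 1039] centroid [491.9 290.9] L,W [285.  47.] ang -4.3
```

View pics/t4.png

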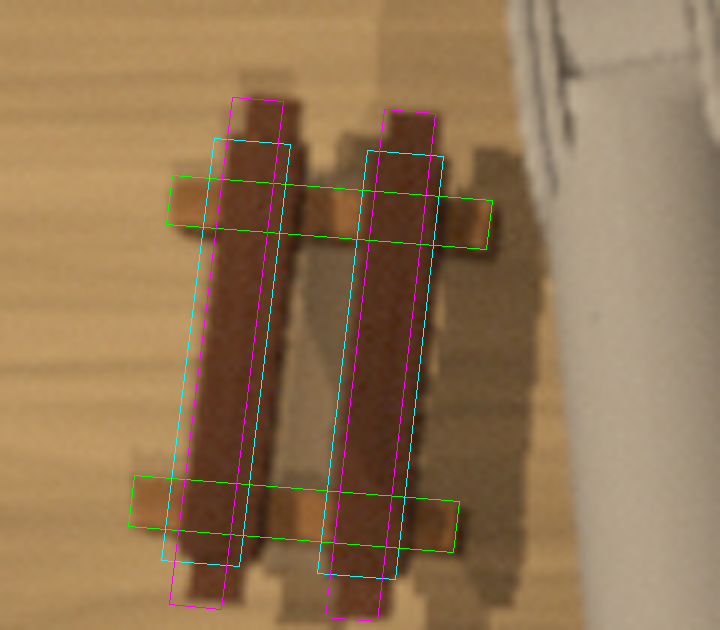

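Request:
jog_arm:
  translation:
    - [-5, 35, 0]
    - [-10, 70, 0]
    - [-15, 105, 0]
    - [-20, 140, 0]
    - [-25, 175, 0]
    - [-30, 210, 0]
    - [-35, 245, 0]
    - [-40, 275, -10]
    - [-42, 290, -25]
    - [-42, 290, -40]
    - [-42, 290, -50]
    - [-42, 290, -50]
  turn: [0, 0, 0, 0, 0, 0, 0, 0, 0, 0, 0, 0]

```text
clock: 14.48
position: [0.4971, 0.3809, 0.0973]
ee_rot: [0.035, 0.999, 0.0, 0.006]
ft_force: [0.4, -1.2, -0.6]
grip_width: 0.773
```

Request:
jog_arm:
  translation:
    - [0, 0, 0]
    - [0, 0, 0]
    - [0, 0, 0]
  turn: [0, 0, 0]

```text
clock: 14.73
position: [0.4974, 0.3808, 0.0981]
ee_rot: [0.035, 0.999, 0.001, 0.007]
ft_force: [0.5, -0.3, 0.4]
grip_width: 0.77
```

Request:
jog_arm:
  translation:
    - [1, -3, -15]
    - [3, -3, -30]
    - [3, -3, -45]
    - [3, -3, -55]
    - [3, -3, -59]
    - [3, -3, -59]
    - [3, -3, -59]
  turn: [0, 0, 0, 0, 0, 0, 0]

```text
clock: 15.32
position: [0.5008, 0.378, 0.0399]
ee_rot: [0.035, 0.999, 0.001, 0.007]
ft_force: [0.5, -0.5, -0.2]
grip_width: 0.776
```

Request:
jog_arm:
  translation:
    - [0, 0, 0]
    - [0, 0, 0]
    - [0, 0, 0]
    - [0, 0, 0]
    - [0, 0, 0]
    - [0, 0, 4]
    - [0, 3, 5]
    - [0, 7, 5]
    - [0, 7, 5]
    - [0, 7, 3]
    - [0, 7, 0]
    - [0, 7, 0]
  turn: [0, 0, 0, 0, 0, 0, 0, 0, 0, 0, 0, 0]
  grip: 30

```text
clock: 16.32
position: [0.5008, 0.3853, 0.0412]
ee_rot: [0.035, 0.999, 0.001, 0.007]
ft_force: [-6.4, -3.7, 15.6]
grip_width: 0.513
```

Request:
jog_arm:
  translation:
    - [0, 0, 0]
    - [0, 0, 0]
    - [0, 0, 0]
    - [0, 0, 0]
    - [0, 0, 10]
    - [0, 0, 30]
    - [0, 0, 60]
    - [0, -30, 80]
    - [8, -70, 80]
    - [16, -110, 80]
    - [24, -150, 80]
    - [32, -190, 80]
  turn: [0, 0, 0, 0, 0, 0, 0, 0, 0, 0, 0, 0]
  grip: 66

```text
clock: 17.32
position: [0.533, 0.1935, 0.1222]
ee_rot: [0.035, 0.999, 0.002, 0.007]
ft_force: [1.0, -0.6, -0.6]
grip_width: 0.773
```

Request:
jog_arm:
  translation:
    - [8, -40, -20]
    - [8, -46, -40]
    - [8, -46, -65]
    - [8, -46, -85]
    - [8, -46, -85]
    - [8, -46, -85]
  turn: [0, 0, 0, 0, 0, 0]
  grip: 45

```text
clock: 17.82
position: [0.5407, 0.1474, 0.0373]
ee_rot: [0.035, 0.999, 0.001, 0.007]
ft_force: [0.1, -0.0, 0.5]
grip_width: 0.526
```

Run:
```python
from h import *
print(np.round(manip.get_obs()["position"],4))
p=manip.camera("top")
blobs(p,(0,140,0),(13,255,112),(110,135,210,240),.044)
s=manip.camera("side"); save(s,"s5.png",(210,130,350,250),5)
```

```text
[0.5407 0.1474 0.0373]
[138, 152, 26, 83, 1026] centroid [499.7 381.3] L,W [284.  49.] ang -4.5
[164, 154, 22, 84, 967] centroid [481.7 292.4] L,W [274.  46.] ang -2.3
```

View pics/s5.png

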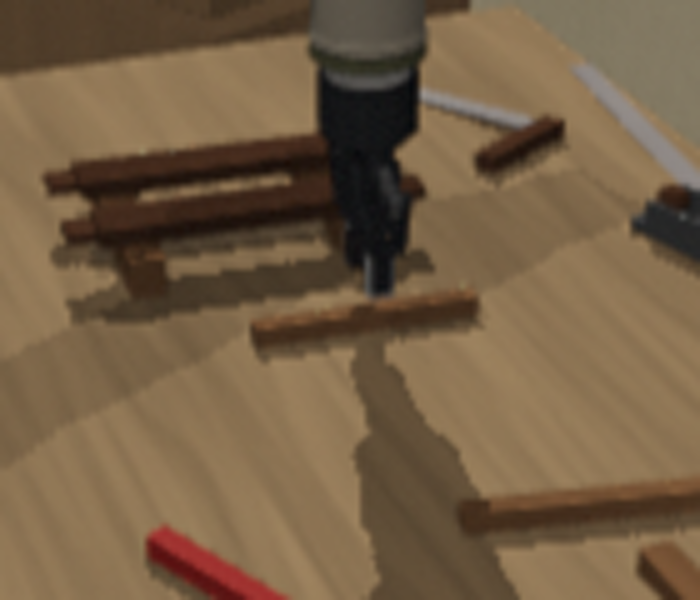

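Request:
jog_arm:
  translation:
    - [0, 0, -12]
    - [0, 0, -24]
    - [0, 0, -33]
    - [0, 0, -33]
    - [0, 0, -33]
  turn: [0, 0, 0, 0, 0]

```text
clock: 18.33
position: [0.5413, 0.1478, 0.005]
ee_rot: [0.035, 0.999, 0.002, 0.007]
ft_force: [1.0, 1.0, 0.4]
grip_width: 0.526
```

Request:
jog_arm:
  translation:
    - [0, 0, 0]
    - [0, 0, 0]
    - [0, 0, 0]
    - [0, 0, 0]
    - [0, 0, 0]
    - [0, 0, 0]
    - [0, 0, 0]
    - [0, 0, 15]
    - [0, 0, 45]
    - [0, 0, 80]
    - [0, 0, 105]
    - [0, 0, 115]
  turn: [0, 0, 0, 0, 0, 0, 0, 0, 0, 0, 0, 0]
  grip: 5

```text
clock: 19.33
position: [0.5428, 0.1482, 0.1237]
ee_rot: [0.035, 0.999, 0.003, 0.01]
ft_force: [0.4, -0.4, 0.0]
grip_width: 0.202
```

```bash
python3 -c "
from h import *
o=manip.get_obs();print(o['joint_pos'].round(3),o['position'],o['ee_rot'])"
```

```text
[-0.583  0.268  0.271  1.792 -0.079  1.072  1.217] [0.54281672 0.14823134 0.12369736] [0.03461291 0.99935131 0.00278254 0.00954809]
```

Request:
jog_arm:
  translation:
    - [2, 15, 5]
    - [5, 30, 10]
    - [8, 45, 15]
    - [11, 60, 15]
    - [14, 75, 15]
    - [17, 90, 15]
    - [20, 105, 15]
    - [23, 120, 15]
    - [26, 135, 15]
    - [30, 150, 15]
    - [34, 165, 15]
    - [38, 175, 15]
  turn: [-4, -10, -17, -24, -31, -38, -45, -52, -59, -66, -73, -80]

```text
clock: 20.33
position: [0.5801, 0.325, 0.1373]
ee_rot: [0.671, 0.742, -0.005, 0.009]
ft_force: [0.3, -0.0, -0.4]
grip_width: 0.196
```

Request:
jog_arm:
  translation:
    - [2, 6, 0]
    - [2, 6, 0]
    - [2, 6, 0]
    - [2, 6, 0]
    - [2, 6, 0]
  turn: [-6, -11, -11, -11, -11]

```text
clock: 20.75
position: [0.5819, 0.3304, 0.1368]
ee_rot: [0.738, 0.675, -0.006, 0.008]
ft_force: [-0.1, -0.5, -0.9]
grip_width: 0.197
```

Request:
jog_arm:
  translation:
    - [1, 1, -15]
    - [3, 3, -35]
    - [3, 3, -50]
    - [3, 3, -62]
    - [3, 3, -70]
    - [3, 3, -75]
    - [3, 3, -78]
    - [3, 3, -78]
    - [3, 3, -78]
  turn: [0, 0, 0, 0, 0, 0, 0, 0, 0]

```text
clock: 21.5
position: [0.5854, 0.3335, 0.0596]
ee_rot: [0.738, 0.675, -0.005, 0.008]
ft_force: [-1.1, -0.0, -0.2]
grip_width: 0.199
```

Request:
jog_arm:
  translation:
    - [0, 0, 0]
    - [0, 0, 0]
    - [0, 0, 0]
    - [0, 0, 0]
    - [0, 0, 10]
    - [0, 0, 30]
    - [0, 0, 60]
    - [0, -20, 80]
    - [0, -50, 80]
    - [0, -80, 80]
    - [0, -110, 80]
    - [0, -140, 80]
  turn: [0, 0, 0, 0, 0, 0, 0, 6, 13, 20, 27, 34]
  grip: 45

```text
clock: 22.5
position: [0.5854, 0.1922, 0.1406]
ee_rot: [0.505, 0.863, -0.002, 0.01]
ft_force: [0.9, 0.4, -1.0]
grip_width: 0.532
```

Request:
jog_arm:
  translation:
    - [0, -35, 0]
    - [0, -70, 0]
    - [0, -105, 0]
    - [0, -140, 0]
    - [0, -175, 0]
    - [0, -210, 0]
    - [0, -245, 0]
    - [0, -280, 0]
    - [0, -315, 0]
    - [2, -340, -10]
    - [2, -340, -30]
    - [2, -340, -50]
  turn: [6, 12, 18, 24, 30, 36, 42, 48, 50, 50, 50, 50]

```text
clock: 23.5
position: [0.5878, -0.1508, 0.0917]
ee_rot: [0.095, 0.995, 0.002, 0.011]
ft_force: [0.6, 0.8, 0.6]
grip_width: 0.529
```

Request:
jog_arm:
  translation:
    - [0, 0, -30]
    - [0, 0, -55]
    - [0, 0, -55]
    - [0, 0, -55]
  turn: [0, 0, 0, 0]

```text
clock: 23.83
position: [0.5873, -0.1508, 0.0367]
ee_rot: [0.095, 0.995, 0.002, 0.01]
ft_force: [0.3, 0.4, 0.4]
grip_width: 0.524
```

Run:
```python
from h import *
print(np.round(manip.get_obs()["position"],4))
p=manip.camera("top")
s=manip.camera("side"); 
a=p["frame"][135:240,110:250,::-1]; b=s["frame"][150:255,230:370,::-1]
cv2.imwrite("pics/b6.png",cv2.resize(np.hstack([a,b]),None,fx=2.8,fy=2.8,interpolation=2))
print("sticker on rack");blobs(p,(13,140,90),(20,255,190),(130,140,210,185),.062)
print("slats");blobs(p,(0,140,0),(13,255,112),(110,135,210,240),.044)
```

```text
[ 0.5873 -0.1508  0.0367]
sticker on rack
[136, 162, 57, 16, 404] centroid [584.2 336. ] L,W [183.  36.] ang 87.4
slats
[146, 152, 13, 12, 115] centroid [625.4 373.1] L,W [43. 36.] ang -9.8
[171, 154, 13, 13, 120] centroid [617.1 282.9] L,W [43. 38.] ang -18.1
[138, 169, 25, 66, 823] centroid [473.4 383.8] L,W [231.  47.] ang -4.6
[164, 170, 29, 68, 872] centroid [467.8 291.3] L,W [235.  55.] ang -4.7
```

View pics/b6.png

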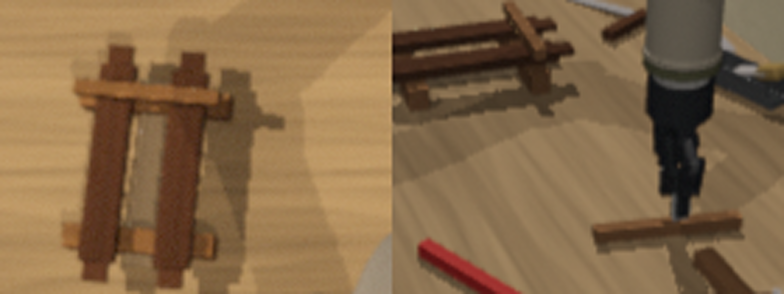

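Request:
jog_arm:
  translation:
    - [0, 1, -12]
    - [0, 1, -24]
    - [0, 1, -32]
    - [0, 1, -32]
    - [0, 1, -32]
  turn: [0, 0, 0, 0, 0]

```text
clock: 24.35
position: [0.5884, -0.15, 0.0061]
ee_rot: [0.095, 0.995, 0.002, 0.012]
ft_force: [0.5, 0.3, 0.5]
grip_width: 0.525
```

Request:
jog_arm:
  translation:
    - [0, 0, 0]
    - [0, 0, 0]
    - [0, 0, 0]
    - [0, 0, 0]
    - [0, 0, 0]
    - [0, 0, 0]
    - [0, 0, 0]
    - [0, 0, 15]
    - [0, 0, 45]
    - [0, 0, 80]
    - [0, 0, 115]
    - [0, 0, 130]
  turn: [0, 0, 0, 0, 0, 0, 0, 0, 0, 0, 0, 0]
  grip: 5

```text
clock: 25.35
position: [0.5899, -0.1506, 0.1405]
ee_rot: [0.096, 0.995, 0.002, 0.014]
ft_force: [1.0, 0.1, -1.1]
grip_width: 0.196
```

Request:
jog_arm:
  translation:
    - [-5, 15, 5]
    - [-17, 45, 10]
    - [-29, 78, 10]
    - [-41, 111, 10]
    - [-53, 144, 10]
    - [-65, 177, 10]
    - [-77, 210, 10]
    - [-89, 243, 10]
    - [-101, 276, 10]
    - [-113, 309, 10]
    - [-125, 342, 10]
    - [-137, 375, 10]
  turn: [-3, -9, -16, -23, -30, -37, -44, -51, -58, -64, -70, -76]

```text
clock: 26.35
position: [0.4533, 0.2221, 0.1504]
ee_rot: [0.659, 0.752, -0.007, 0.012]
ft_force: [0.4, 0.9, -0.0]
grip_width: 0.196
```

Request:
jog_arm:
  translation:
    - [-14, 35, 0]
    - [-26, 70, 0]
    - [-38, 100, 0]
    - [-46, 118, 0]
    - [-48, 122, 0]
    - [-48, 122, 0]
    - [-48, 122, 0]
  turn: [-4, -8, -8, -8, -8, -8, -8]

```text
clock: 26.93
position: [0.4058, 0.343, 0.1502]
ee_rot: [0.71, 0.704, -0.008, 0.012]
ft_force: [0.2, -0.5, -0.9]
grip_width: 0.199
```

Request:
jog_arm:
  translation:
    - [0, 4, -15]
    - [0, 4, -35]
    - [0, 4, -55]
    - [0, 4, -70]
    - [0, 4, -80]
    - [0, 4, -87]
    - [0, 4, -90]
    - [0, 4, -90]
    - [0, 4, -90]
  turn: [-2, -4, -4, -4, -4, -4, -4, -4, -4]

```text
clock: 27.68
position: [0.4063, 0.3471, 0.0609]
ee_rot: [0.734, 0.679, -0.008, 0.012]
ft_force: [0.6, -0.9, -0.5]
grip_width: 0.196
```

Run:
```python
from h import *
o=manip.get_obs();print(np.round(o["position"],4),o["ee_rot"].round(3),o["ft_force"].round(1))
```

```text
[0.4063 0.3471 0.0609] [ 0.734  0.679 -0.008  0.012] [ 0.6 -0.9 -0.5]
```

Request:
jog_arm:
  translation:
    - [0, 0, -2]
    - [0, 0, -2]
    - [0, 0, -2]
  turn: [0, 0, 0]

```text
clock: 27.93
position: [0.4067, 0.3474, 0.0595]
ee_rot: [0.734, 0.679, -0.007, 0.012]
ft_force: [0.4, -0.1, 1.4]
grip_width: 0.196
```

Request:
jog_arm:
  translation:
    - [0, 0, 0]
    - [0, 0, 0]
    - [0, 0, 0]
    - [0, 0, 0]
    - [0, 0, 10]
    - [0, 0, 30]
    - [0, 0, 60]
    - [10, -20, 80]
    - [25, -50, 80]
    - [40, -80, 80]
    - [55, -115, 80]
    - [70, -150, 80]
  turn: [0, 0, 0, 0, 0, 0, 0, 6, 13, 20, 27, 34]
  grip: 45

```text
clock: 28.93
position: [0.4756, 0.2003, 0.1405]
ee_rot: [0.509, 0.861, -0.003, 0.014]
ft_force: [1.1, -0.6, -1.0]
grip_width: 0.526
```

Run:
```python
from h import *
p=manip.camera("top"); s=manip.camera("side")
a=p["frame"][140:250,325:395,::-1]; b=s["frame"][225:300,270:390,::-1]
cv2.imwrite("pics/j7.png",np.hstack([cv2.resize(a,(70*5,110*5),interpolation=2),cv2.resize(b,(440,550),interpolation=2)]))
print("bar");blobs(p,(12,140,100),(20,255,190),(330,165,385,185),.06,20)
print("st");blobs(p,(13,140,90),(20,255,190),(125,140,210,185),.062); blobs(p,(13,140,90),(20,255,190),(125,195,210,230),.062)
for q,n in((p,"top"),(s,"side")):
  for k,z in(("clamp_handle",.054),("clamp_hinge",.054),("crest_center",.035)):
    for r in manip.pinpoint(q,k)[:1]: print(n,k,round(r["confidence"],2),np.round(onz(q,r["at"],z)*1000,1))
```

```text
bar
[335, 170, 32, 9, 225] centroid [ 562.5 -322.1] L,W [112.  26.] ang -88.5
st
[136, 163, 10, 12, 77] centroid [586.2 408.2] L,W [39. 25.] ang 22.2
[129, 212, 40, 14, 295] centroid [406.6 372.1] L,W [135.  31.] ang 84.1
top clamp_handle 0.57 [ 564.2 -292.5   54. ]
top clamp_hinge 0.91 [ 560.2 -400.6   54. ]
top crest_center 0.94 [ 494.3 -357.7   35. ]
side clamp_hinge 0.62 [ 560.4 -411.8   54. ]
side crest_center 0.6 [ 489.4 -355.6   35. ]
```

View pics/j7.png

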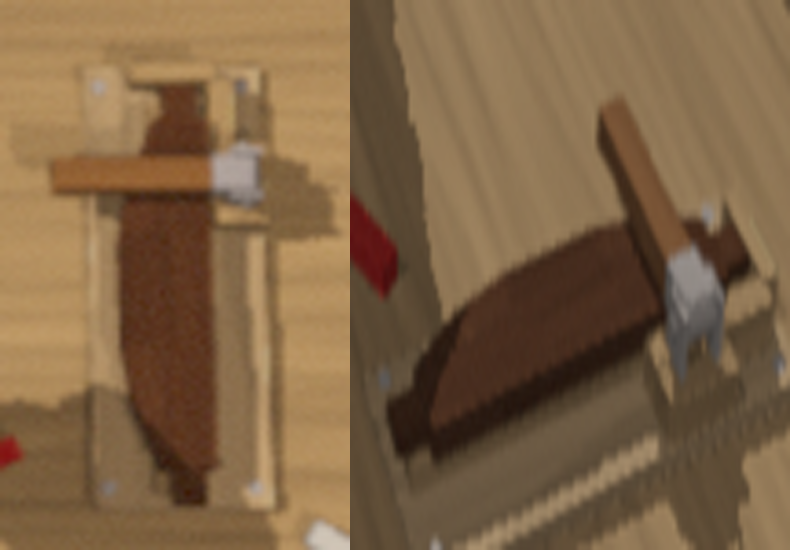

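Request:
jog_arm:
  translation:
    - [7, -40, 5]
    - [14, -80, 10]
    - [21, -120, 10]
    - [28, -160, 10]
    - [35, -200, 10]
    - [42, -240, 10]
    - [49, -280, 10]
    - [56, -320, 10]
    - [63, -360, 10]
    - [70, -400, 10]
    - [78, -440, 10]
    - [86, -470, 10]
  turn: [-5, -10, -15, -20, -25, -27, -27, -27, -27, -27, -27, -27]

```text
clock: 30.33
position: [0.5607, -0.2695, 0.1496]
ee_rot: [0.698, 0.716, -0.007, 0.012]
ft_force: [-0.2, 0.5, 1.7]
grip_width: 0.529
```

Request:
jog_arm:
  translation:
    - [0, -10, -20]
    - [0, -10, -45]
    - [0, -10, -45]
    - [0, -10, -45]
  turn: [0, 0, 0, 0]

```text
clock: 30.67
position: [0.5605, -0.2779, 0.1037]
ee_rot: [0.698, 0.716, -0.008, 0.011]
ft_force: [-0.1, 0.0, 0.1]
grip_width: 0.528
```

Request:
jog_arm:
  translation:
    - [1, -3, -15]
    - [1, -3, -30]
    - [1, -3, -45]
    - [1, -3, -58]
    - [1, -3, -66]
    - [1, -3, -66]
    - [1, -3, -66]
  turn: [0, 0, 0, 0, 0, 0, 0]

```text
clock: 31.25
position: [0.5617, -0.2807, 0.038]
ee_rot: [0.697, 0.717, -0.008, 0.011]
ft_force: [-0.3, -0.3, -0.3]
grip_width: 0.526
```

Request:
jog_arm:
  translation:
    - [0, 0, 0]
    - [0, 0, 0]
    - [0, 0, 0]
    - [0, 0, 0]
    - [0, 0, 0]
    - [0, 0, 0]
  turn: [0, 0, 0, 0, 0, 0]
  grip: 10

```text
clock: 31.75
position: [0.5622, -0.2809, 0.0392]
ee_rot: [0.698, 0.716, -0.007, 0.011]
ft_force: [-2.0, 1.6, 6.8]
grip_width: 0.27
```

Request:
jog_arm:
  translation:
    - [0, -0.6, 12]
    - [0, -2.4, 24]
    - [0, -5.4, 35.5]
    - [0, -9.5, 47]
    - [0, -12, 52]
    - [0, -14.7, 57.5]
    - [0, -18, 63]
    - [0, -21, 68]
    - [0, -24.5, 72.5]
    - [0, -28, 77]
    - [1, -32, 82]
    - [1, -36, 86]
  turn: [0, 0, 0, 0, 0, 0, 0, 0, 0, 0, 0, 0]

```text
clock: 32.75
position: [0.5624, -0.3169, 0.1251]
ee_rot: [0.698, 0.716, -0.007, 0.01]
ft_force: [-1.5, 2.3, -6.4]
grip_width: 0.273
```

Request:
jog_arm:
  translation:
    - [0, 0, 0]
    - [0, 0, 0]
    - [0, 0, 0]
  turn: [0, 0, 0]

```text
clock: 33.0
position: [0.5624, -0.3175, 0.1257]
ee_rot: [0.698, 0.716, -0.008, 0.011]
ft_force: [-0.5, -0.2, 0.3]
grip_width: 0.269
```

Open, rise, and back off toward the crest's grip side (away in y).

Request:
jog_arm:
  translation:
    - [0, 0, 0]
    - [0, 0, 0]
    - [0, 0, 0]
    - [0, 0, 0]
    - [0, 0, 15]
    - [0, 0, 40]
    - [0, 0, 70]
    - [0, 10, 90]
    - [0, 40, 100]
    - [0, 80, 100]
    - [0, 120, 100]
    - [0, 120, 100]
  turn: [0, 0, 0, 0, 0, 0, 0, 6, 13, 20, 27, 34]
  grip: 50

```text
clock: 34.0
position: [0.5643, -0.1881, 0.2258]
ee_rot: [0.451, 0.893, -0.002, 0.012]
ft_force: [0.4, 1.8, 0.0]
grip_width: 0.586
```

Run:
```python
from h import *
o=manip.get_obs();print(np.round(o["position"],4),o["joint_pos"].round(2))
p=manip.camera("top"); s=manip.camera("side")
a=p["frame"][140:250,325:395,::-1]; b=s["frame"][205:300,260:390,::-1]
cv2.imwrite("pics/j8.png",np.hstack([cv2.resize(a,(70*5,110*5),interpolation=2),cv2.resize(b,(440,550),interpolation=2)]))
blobs(p,(0,140,0),(13,255,112),(335,150,385,245),.035,20)
# edges of crest per row
h=cv2.cvtColor(p["frame"],cv2.COLOR_RGB2HSV)
for v in range(180,218,6):
    d=[u for u in range(340,372) if h[v,u,0]<=13 and h[v,u,2]<115]
    print(v,d[0],d[-1],onz(p,((d[0]+d[-1])/2,v),.040)[:2].round(4),(onz(p,(d[0]-.5,v),.044)-onz(p,(d[-1]+.5,v),.044))[1].round(3))
for r in manip.pinpoint(p,"crest_center")[:1]: print(r["at"],onz(p,r["at"],.035).round(3))
```

```text
[ 0.5643 -0.1881  0.2258] [-0.17  0.26  0.49  1.6  -0.12  1.29  0.98]
[349, 157, 22, 84, 1184] centroid [ 479.7 -354.8] L,W [256.  60.] ang -0.0
180 350 366 [ 0.5466 -0.3525] 0.06
186 349 366 [ 0.5251 -0.3503] 0.063
192 349 366 [ 0.5037 -0.3498] 0.063
198 349 366 [ 0.4823 -0.3493] 0.063
204 350 367 [ 0.461  -0.3523] 0.063
210 350 367 [ 0.4398 -0.3518] 0.063
216 351 367 [ 0.4187 -0.353 ] 0.059
[358.2, 197.8] [ 0.484 -0.353  0.035]
```

View pics/j8.png

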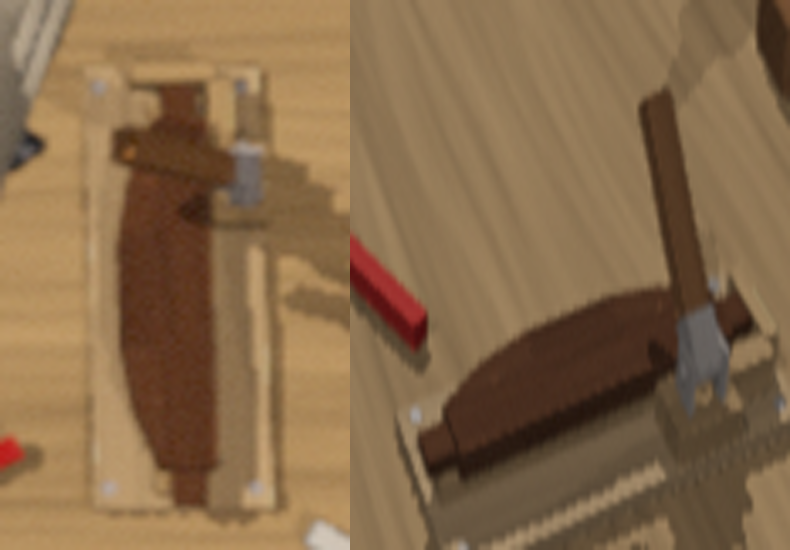

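Request:
jog_arm:
  translation:
    - [-20, -5, 0]
    - [-40, -15, 0]
    - [-60, -35, 0]
    - [-75, -60, 0]
    - [-84, -90, 0]
    - [-84, -120, 0]
    - [-84, -145, 0]
    - [-84, -163, -5]
    - [-84, -163, -30]
    - [-84, -163, -60]
    - [-84, -163, -90]
    - [-84, -163, -110]
  turn: [6, 12, 18, 24, 30, 36, 42, 48, 54, 56, 56, 56]
  grip: 84

```text
clock: 35.15
position: [0.4765, -0.3617, 0.1132]
ee_rot: [-0.008, 1.0, 0.003, 0.012]
ft_force: [-0.3, 0.8, 0.5]
grip_width: 0.984
```

Request:
jog_arm:
  translation:
    - [0, 0, -15]
    - [0, 0, -35]
    - [0, 0, -35]
    - [0, 0, -35]
    - [0, 0, -35]
  turn: [0, 0, 0, 0, 0]

```text
clock: 35.57
position: [0.4766, -0.3629, 0.0794]
ee_rot: [-0.007, 1.0, 0.002, 0.012]
ft_force: [-0.2, -0.1, 0.3]
grip_width: 0.982
```

Run:
```python
from h import *
o=manip.get_obs();print(np.round(o["position"],4),o["ee_rot"].round(3),o["joint_pos"].round(2))
p=manip.camera("top"); s=manip.camera("side")
a=p["frame"][140:250,325:395,::-1]; b=s["frame"][205:300,260:390,::-1]
cv2.imwrite("pics/j9.png",np.hstack([cv2.resize(a,(70*5,110*5),interpolation=2),cv2.resize(b,(440,550),interpolation=2)]))
```

```text
[ 0.4766 -0.3629  0.0794] [-0.007  1.     0.002  0.012] [ 0.2   0.42  0.48  1.74 -0.24  1.02  2.35]
```

View pics/j9.png

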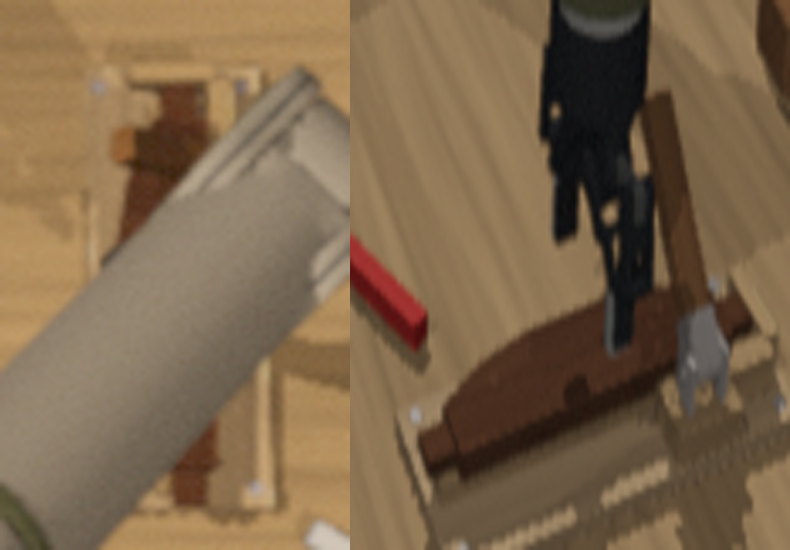

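Request:
jog_arm:
  translation:
    - [3, 6, 0]
    - [4, 11.5, 0]
    - [4, 11.5, -10]
    - [4, 11.5, -25]
    - [4, 11.5, -25]
    - [4, 11.5, -25]
  turn: [1, 1, 1, 1, 1, 1]

```text
clock: 36.17
position: [0.4805, -0.3505, 0.0539]
ee_rot: [-0.017, 1.0, 0.002, 0.012]
ft_force: [-0.5, -0.7, 0.7]
grip_width: 0.988
```

Run:
```python
from h import *
o=manip.get_obs();print(np.round(o["position"],4),o["ee_rot"].round(3),o["joint_pos"].round(2))
s=manip.camera("side"); t=manip.camera("top")
for p,n in((s,"s"),):
    f=p["frame"].copy()
    save(p,"j10.png",(280,215,380,290),8)
print([proj(s,(o["position"][0],-.351+d,.044)) for d in(-.0325,.0325)])
```

```text
[ 0.4805 -0.3505  0.0539] [-0.017  1.     0.002  0.012] [ 0.19  0.44  0.46  1.77 -0.25  0.97  2.36]
[array([334.33672469, 272.92409733]), array([323.80629008, 259.27339795])]
```

View pics/j10.png

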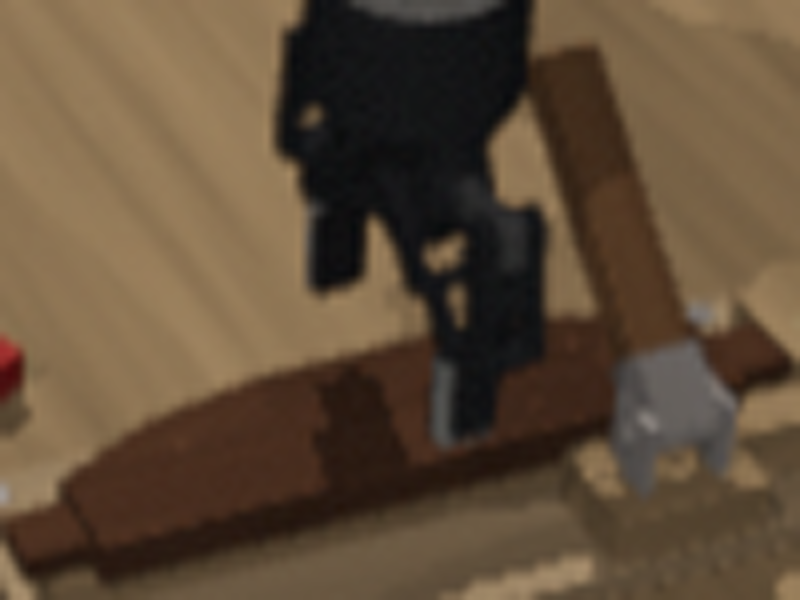

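Request:
jog_arm:
  translation:
    - [0, -1, -7]
    - [0, -1, -14]
    - [0, -1, -20]
    - [0, -1, -20]
  turn: [0, 0, 0, 0]

```text
clock: 36.6
position: [0.4804, -0.3517, 0.0334]
ee_rot: [-0.016, 1.0, 0.002, 0.012]
ft_force: [-0.4, 0.1, 0.8]
grip_width: 0.986
```

Request:
jog_arm:
  translation:
    - [0, 0, -6]
    - [0, 0, -12]
    - [0, 0, -15]
    - [0, 0, -15]
  turn: [0, 0, 0, 0]

```text
clock: 36.93
position: [0.4799, -0.3514, 0.0174]
ee_rot: [-0.016, 1.0, 0.003, 0.011]
ft_force: [0.2, 0.6, -0.3]
grip_width: 0.986
```

Clear. Close, lift 3 mm, then draw.

Request:
jog_arm:
  translation:
    - [0, 0, 0]
    - [0, 0, 0]
    - [0, 0, 0]
    - [0, 0, 0]
    - [0, 0, 0]
    - [0, 0, 0]
  turn: [0, 0, 0, 0, 0, 0]
  grip: 55
  grip_force: 40

```text
clock: 37.43
position: [0.4799, -0.3508, 0.0176]
ee_rot: [-0.017, 1.0, 0.003, 0.011]
ft_force: [-2.7, 5.2, 3.3]
grip_width: 0.755
```

Request:
jog_arm:
  translation:
    - [0, 0, 2]
    - [-6, 0, 3]
    - [-16, -0.5, 3]
    - [-28, -1, 3]
    - [-40, -1, 3]
    - [-52, -1.5, 3]
    - [-64, -2, 3]
    - [-76, -2.5, 3]
    - [-88, -3, 3]
    - [-100, -3, 3]
    - [-106, -3, 3]
    - [-106, -3, 3]
  turn: [0, 0, 0, 0, 0, 0, 0, 0, 0, 0, 0, 0]

```text
clock: 38.43
position: [0.3722, -0.3541, 0.0206]
ee_rot: [-0.016, 1.0, 0.003, 0.011]
ft_force: [0.1, -0.4, -2.2]
grip_width: 0.754
```

Request:
jog_arm:
  translation:
    - [0, 0, 0]
    - [0, 0, 10]
    - [0, 0, 30]
    - [0, 0, 60]
    - [0, 0, 95]
    - [0, 0, 130]
    - [0, 0, 150]
    - [0, 10, 150]
    - [0, 10, 150]
  turn: [0, 0, 0, 0, 0, 0, 0, 0, 0]

```text
clock: 39.18
position: [0.3734, -0.3428, 0.1718]
ee_rot: [-0.017, 1.0, 0.003, 0.012]
ft_force: [0.1, 0.4, -2.3]
grip_width: 0.749
```

Run:
```python
from h import *
o=manip.get_obs();print(np.round(o["position"],4),o["ee_rot"].round(3),o["joint_pos"].round(2))
s=manip.camera("side"); p=manip.camera("top")
a=s["frame"][120:320,200:420,::-1]; b=p["frame"][135:245,120:210,::-1]
cv2.imwrite("pics/j11.png",np.hstack([cv2.resize(a,(440,400),interpolation=2),cv2.resize(b,(330,400),interpolation=2)]))
print("slats");blobs(p,(0,140,0),(13,255,112),(110,135,210,240),.044)
print("st");blobs(p,(13,140,115),(20,255,190),(125,140,210,185),.065,20); blobs(p,(13,140,115),(20,255,190),(125,195,210,230),.065,20)
```

```text
[ 0.3734 -0.3428  0.1718] [-0.017  1.     0.003  0.012] [ 0.18  0.1   0.52  1.88 -0.08  1.16  2.33]
slats
[146, 152, 13, 13, 118] centroid [624.8 373.4] L,W [43. 38.] ang -6.6
[171, 154, 13, 13, 117] centroid [617.5 282.7] L,W [43. 37.] ang -12.0
[140, 169, 24, 46, 572] centroid [506.4 382.2] L,W [165.  47.] ang -5.9
[166, 169, 27, 48, 611] centroid [501.9 289.3] L,W [169.  54.] ang -7.5
[138, 220, 20, 15, 161] centroid [382.9 390.1] L,W [52. 46.] ang -58.4
[163, 222, 24, 16, 180] centroid [374.7 296.2] L,W [60. 48.] ang -65.8
st
[136, 163, 52, 11, 312] centroid [586.3 339.2] L,W [186.  25.] ang 87.1
[129, 213, 53, 11, 314] centroid [407.3 354.3] L,W [184.  23.] ang 87.1
```

View pics/j11.png

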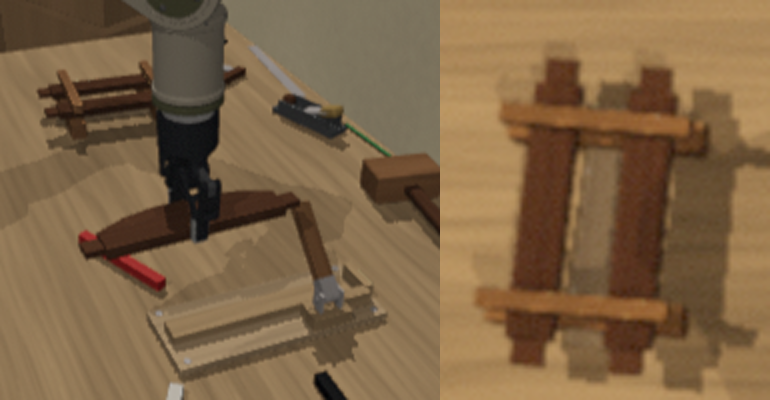

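Request:
jog_arm:
  translation:
    - [4, 8, 0]
    - [12, 30, 0]
    - [22, 60, 0]
    - [32, 92, 0]
    - [42, 124, 0]
    - [52, 156, 0]
    - [62, 188, 0]
    - [72, 220, 0]
    - [82, 252, 0]
    - [92, 284, 0]
    - [97, 316, 0]
    - [100, 348, 0]
  turn: [0, -1, -2, -3, -4, -5, -6, -6.5, -6.5, -6.5, -6.5, -6.5]

```text
clock: 40.28
position: [0.4718, 0.0071, 0.1685]
ee_rot: [0.04, 0.999, 0.003, 0.01]
ft_force: [0.1, -0.6, -2.4]
grip_width: 0.75
```

Request:
jog_arm:
  translation:
    - [3, 32, 0]
    - [5, 64, 0]
    - [7, 96, 0]
    - [9, 128, 0]
    - [11, 160, 0]
    - [13, 192, 0]
    - [15, 224, 0]
    - [17, 256, 0]
    - [18, 285, 0]
    - [19, 310, 0]
    - [20, 328, 0]
    - [20, 335, 0]
  turn: [0, 0, 0, 0, 0, 0, 0, 0, 0, 0, 0, 0]

```text
clock: 41.28
position: [0.4898, 0.3455, 0.1666]
ee_rot: [0.038, 0.999, 0.003, 0.008]
ft_force: [-1.2, 0.0, -3.2]
grip_width: 0.753
```

Request:
jog_arm:
  translation:
    - [0, 0, 0]
    - [0, 0, 0]
    - [0, 0, 0]
  turn: [0, 0, 0]

```text
clock: 41.53
position: [0.4898, 0.3441, 0.1659]
ee_rot: [0.039, 0.999, 0.002, 0.008]
ft_force: [-0.4, -0.3, -2.4]
grip_width: 0.751
```

Request:
jog_arm:
  translation:
    - [1, -2, -15]
    - [2, -4, -35]
    - [2, -4, -55]
    - [2, -4, -70]
    - [2, -4, -80]
    - [2, -4, -80]
    - [2, -4, -80]
  turn: [0, 0, 0, 0, 0, 0, 0]

```text
clock: 42.12
position: [0.492, 0.3394, 0.0861]
ee_rot: [0.039, 0.999, 0.002, 0.008]
ft_force: [-0.9, 0.8, -2.6]
grip_width: 0.75
```

Request:
jog_arm:
  translation:
    - [0, 0, -6]
    - [0, 0, -12]
    - [0, 0, -17]
    - [0, 0, -20]
    - [0, 0, -22]
    - [0, 0, -22]
  turn: [0, 0, 0, 0, 0, 0]

```text
clock: 42.62
position: [0.4918, 0.3393, 0.0636]
ee_rot: [0.039, 0.999, 0.002, 0.007]
ft_force: [0.4, 0.1, -2.1]
grip_width: 0.748
```

Request:
jog_arm:
  translation:
    - [0, 0, -1]
    - [0, 0, -1.5]
    - [0, 0, -1.5]
  turn: [0, 0, 0]

```text
clock: 42.87
position: [0.492, 0.3395, 0.0626]
ee_rot: [0.039, 0.999, 0.002, 0.008]
ft_force: [-2.5, -0.4, 1.7]
grip_width: 0.752
```

Request:
jog_arm:
  translation:
    - [0, 0, 0]
    - [0, 0, 0]
    - [0, 0, 0]
    - [0, 0, 0]
    - [0, 0, 0]
    - [0, 0, 10]
    - [0, 0, 30]
    - [0, 0, 60]
    - [0, -10, 95]
    - [0, -50, 120]
    - [0, -90, 120]
    - [0, -130, 120]
  turn: [0, 0, 0, 0, 0, 0, 0, 0, 0, 0, 0, 0]
  grip: 82

```text
clock: 43.87
position: [0.4927, 0.2106, 0.1855]
ee_rot: [0.038, 0.999, 0.003, 0.01]
ft_force: [1.8, -0.3, 0.3]
grip_width: 0.962
```

Request:
jog_arm:
  translation:
    - [0, -40, 0]
    - [0, -80, 0]
    - [0, -120, 0]
    - [0, -160, 0]
    - [0, -200, 0]
    - [0, -200, 0]
  turn: [0, 0, 0, 0, 0, 0]

```text
clock: 44.37
position: [0.4925, 0.0021, 0.1866]
ee_rot: [0.043, 0.999, 0.002, 0.01]
ft_force: [0.6, -0.5, 0.3]
grip_width: 0.958
```

Run:
```python
from h import *
o=manip.get_obs();print(np.round(o["position"],4),o["clock"])
s=manip.camera("side"); p=manip.camera("top")
a=s["frame"][130:290,200:390,::-1]; b=p["frame"][135:245,120:210,::-1]
cv2.imwrite("pics/j12.png",np.hstack([cv2.resize(a,(475,400),interpolation=2),cv2.resize(b,(325,400),interpolation=2)]))
blobs(p,(0,140,0),(13,255,112),(110,135,210,240),.08)
for q in(p,s):
  for k,z in(("crest_center",.08),("rack",0),("clamp_hinge",.054)):
    for r in manip.pinpoint(q,k)[:2]: print(k,round(r["confidence"],2),onz(q,r["at"],z)[:2].round(3))
  for r in manip.outline_of(q,"crest_center")[:1]: print(r["extent"],axis(q,r["mask"],.085) )
# expected corners for overlay check: crest tenon ends at z .08
t=np.radians(-4.6)
for d in(-.15,.15): print(proj(p,(.495+d*np.cos(t),.338+d*np.sin(t),.08)))
```

```text
[0.4925 0.0021 0.1866] 44.3667
[138, 151, 55, 87, 2801] centroid [490.  327.3] L,W [274. 135.] ang -3.8
crest_center 0.89 [0.507 0.327]
clamp_hinge 0.53 [ 0.561 -0.404]
[147.9, 148.3, 171.9, 237.9] [494.8 334.5 300.4  74.2  -4.7]
crest_center 0.73 [0.474 0.289]
crest_center 0.32 [ 0.614 -0.237]
rack 0.54 [0.504 0.358]
clamp_hinge 0.72 [ 0.567 -0.405]
[220.1, 154.5, 277.3, 169.2] [466.2 329.1 244.2  95.6  -3.3]
[153.04570521 235.84012721]
[163.30846398 149.99246094]
```

View pics/j12.png

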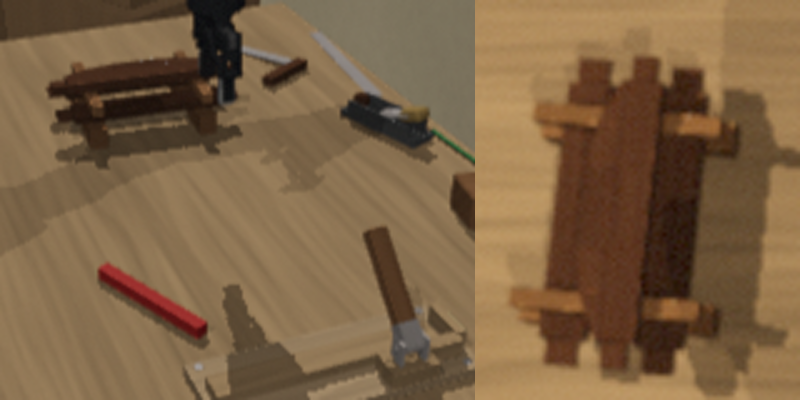

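```bash
python3 -c "
from h import *
print(manip.hand_in())"
```

```text
the job is handed in; nothing more can be done
None
```

I finished the stack and handed it in at about 44 s on the robot clock, well under the 134 s limit. In order:

1. Both slats went across the bearers. I re-gripped the first slat and moved it 7 mm outward to widen the gap.
2. Both brown stickers went over the bearers.
3. The clamp bar was swung up along its arc to about 0.8 rad.
4. The crest rail was drawn 106 mm clear of the bar and laid on the stickers.

The red, black and white look-alikes were not touched.

**Last checks:**
- **Crest rail:** in the final top picture it lies at about (495, 334) mm, angled -4.7°. The rack's middle is at about (495, 338) mm, angled -4.6°.
- **Slats:** their centres are about 90 mm apart.
- **Stickers:** each sits over its bearer across both slats.
- **Clamp and gripper:** the bar still stands up, and the gripper is open and clear of everything. I estimated the 0.8 rad from the arc the hand followed; I did not measure the angle itself.
- **Forces:** the highest force reading at the end of a move was about 17 N, when re-placing the first slat.

**Checks that disagreed:**
- The network's final crest points were 13 mm (top camera) to about 50 mm (side camera) off the outline fit. I relied on the outline fit, which agreed with the gripper position.
- The colour measurement put the stickers up to 9 mm off along their length. I judged that to be mostly a viewing-angle effect, because the gripper positions agreed to 1–2 mm.

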